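# Open a snap ring with circlip pliers and hold it spread at its groove on an axle stub

## Robot

A 7-joint arm with a two-finger parallel gripper is mounted at the origin on the work surface. World frame = base frame: x ahead of the robot, y to its left, z up, the work surface at z = 0. Lengths are in m, angles in rad, forces in N, time in s.
With the tool pointing down it reaches from about 0.425 to 0.825 m from the base axis. Payload 3.6 kg.
Tool frame: the origin (TCP) lies at the very end of the fingers, on their centre line; the grasp point (between the pads) lies 19 mm behind it; z points along the fingers, y is the line along which they close (so a half turn about z gives the same grasp; the last joint's range is limited). The gripper opens to 93 mm and grips with 3 to 60 N. Pads are 15 mm wide; open, the fingers measure 128 mm over their backs; the gripper's body (75 mm by 188 mm) begins 65 mm behind the grasp point.
Start: joints at [1.093, 0.615, -0.013, 1.423, 0.008, 1.103, -0.04], TCP at [0.283, -0.585, 0.184] pointing down, gripper open.
Joint ranges: [-3.12, 3.12], [-0.3, 2.06], [-1.34, 1.32], [0.26, 2.42], [-1.36, 4.5], [0.01, 1.98], [-2.84, 2.84]. Speed limits (rad/s): [2.79, 2.79, 3.14, 3.14, 3.14, 3.14, 3.14].

## Interface

Orientations are given as a unit quaternion [x, y, z, w].
In Python, from workcell import r gives the robot as it stands. The module is installed in compiled form; this text tells all that it offers.
- The arm moves only by the tool jog_arm, never from a script. Its argument "increments" is a list of rows, each a list of 4 numbers: the shift along the tool's x, y, z in mm, then the turn about the tool's z in rad. A call has 1 to 12 rows; each row is the pose to reach, as a shift and turn from the pose commanded when the call began, along the tool's axes at that moment; what a row does not reach only later rows make up. A row lasts 1/8 s, in which the tool goes at most 62.5 mm and 10.7 degrees, less where a joint would pass 70% of its speed; a pose out of reach is approached as far as the arm can. A call with a gripper value outside its range is refused whole. "fingers" is the opening, from 0 (shut) to 1 (fully open), set as the call begins (left out, the last holds). The fingers move at their own pace and stop on an object; "newtons" is the grip in N (left out, the last holds). Time passes only in rows, so rows that repeat a pose let the fingers close. It gives the time, the measured TCP pose, the force, the opening and the grip force at its end, in the units of the state.
- r.get_obs(): the state, without advancing time (a new reading comes with each control period).
- r.snapshot(name): name is "scene" or "side" or "wrist"; returns a dict with "color" (420x560x3 uint8, blue, green, red), "z_map" (420x560 float32, m along the optical axis (not along the pixel's ray), 0 where there is no reading), "K" (3x3 intrinsics, pixels), "R" (3x3) and "t" (3): a world point X has camera coordinates R X + t. Camera axes: x right, y down, z forward; pixel columns grow to the right and rows downward; lengths in m; the calibration is good to about 2 mm. A picture is of the moment at which its call begins.
- r.finish_job(): hands the job in; it is judged then, once.
The state is a dict: "time_s": time; "joint_positions": joint angles; "joint_velocities": joint speeds; "joint_efforts": joint torques, N m; "tool_pos": TCP position; "ee_rot": TCP orientation; "ft_force": force on the tool from outside, world axes, zero at the start; "torque": the same for the moment, N m; "finger_gap": finger opening in m; "grip_force": force on a finger pad.
Only numpy, scipy, OpenCV 4.12 (cv2) and the standard library are available. Lean on these libraries where they do the work, as an engineer would, in place of code of your own. Each camera call takes 0.05 s, during which the arm holds its last target. There are 200 camera calls.

## Task

The circlip pliers lie on the bench with their bent tips already in the two eyes of the snap ring. Squeeze the handles up to the stop so that the ring opens, lift it, and slide it from above over the end of the upright axle stub down to its groove just above the washer, without forcing it and without disturbing the oil can, the torch and the tape roll. Finish there still holding the pliers squeezed, with the ring on the tips, level, spread clear around the shaft at groove height and not pressed down on the washer.

Things in the scene. Friction and masses are not known exactly. Their poses are not given: they have to be found in the camera images.
- pliers: circlip pliers for outside rings, 205 mm long, 220 g, steel jaws, black sleeved handles, lying flat with the bent tips in the ring's eyes. Origin on the pivot axis at the underside of the handles; x towards the tips, y left, z up. Two mirror-image levers: squeezing the handles drives the tips apart, a return spring opens them.
- pliers_grip (a point): the good place to grip, near the centre of mass: midway between the handles, 45 mm behind the pivot, 10 mm above their underside. Sleeves: 12 mm wide, 20 mm high, from 26 to 150 mm behind the pivot. Over the outer faces here 63 mm at rest (each splayed 0.25 rad, ends 115 mm), 42 mm and parallel at the stop. About 12 N reaches the stop; 30 to 60 N holds well, the stop takes the rest.
- lever_left (a joint): turn of the left lever: 0 at rest (handles open), 0.25 rad at the stop (fully squeezed; a firm grip springs it to about 0.27); the right lever moves alike
- tip_left (a point): middle of the left tip pin, 55 mm from the pivot axis, at rest 54 mm ahead and 10 mm left of it, 1.5 mm above the handles' underside. The pin, 3 mm in diameter and 3 mm long, leans a little outwards and points down from the shoulder of a round nose (10 mm diameter) that bends down from the jaw; jaws lie 6 to 15 mm above the underside.
- tip_right (a point): the same for the right tip pin
- ring: snap ring (external circlip) for a 50 mm shaft, dark spring steel, 33 g, 3 mm thick, 6 mm wide; free: 46 mm inside, 58 mm outside, too small for the shaft. Origin: centre of the free ring, underside; x from the gap to its closed back. It lies flat, a 3.7 mm eye around each pin. Spread to the stop it is about 55 mm inside; its spring, about 7 N, holds it up on the leaning pins.
- ring_back (a point): mid-thickness of the closed back of the ring opposite the gap, midway between its inner and outer edge (3 mm from either)
- eye_left (a point): centre of the ring's left eye, mid-thickness; the eyes are 21 mm apart when free, about 45 mm when spread to the stop
- eye_right (a point): centre of the ring's right eye, mid-thickness
- stub: axle stub fixed upright on the bench: square 130 mm flange with bolts, sprocket of 131 mm over the teeth (web top 40 mm above the bench), hub of 69 mm diameter, steel washer of 74 mm diameter with its top 80 mm above the bench, above it the 50 mm shaft with a chamfered end. Origin at the centre of the flange's underside, z up along the shaft
- stub_groove (a point): centre of the ring groove on the shaft axis, 81.75 mm above the bench; the groove is 3.5 mm wide (80 to 83.5 mm), 47 mm in diameter, its lower edge flush with the washer's top; a ring lying on the washer has its mid-thickness at 81.5 mm
- stub_end (a point): centre of the shaft's top face, 108 mm above the bench; the chamfer narrows it from 50 mm at 102 mm height to 43 mm at the top
- oil_can: bystander: steel oil can, 60 mm diameter, 150 mm high with its spout, upright; origin at the centre of its underside
- torch: bystander: black pocket torch, 115 mm long, 33 mm diameter, lying; origin at its underside, x towards its lens
- tape_roll: bystander: roll of black tape, 62 mm diameter, 19 mm high, lying flat; origin at the centre of its underside
Mind the look-alikes: they are no part of the job. What is shaped like the pliers but purple or yellow is not meant.

How it is judged:
On the way:
1. the ring is spread on the tips of the gripped pliers and held over the end of the stub (distance between eye_left and eye_right above 0.04 m and contact force between the fingers and pliers above 4 N and distance between eye_left and tip_left below 0.005 m and distance between eye_right and tip_right below 0.005 m and z of each of ring_back, eye_left, eye_right in the frame of stub_end above 0.001 m and horizontal distance between ring and stub_end below 0.02 m), for 0.1 s.
At the end, for the whole second after the job is handed in: The ring is around the shaft with back and both eyes within 2.5 mm of groove height, still on the tips, eyes more than 40 mm apart, levers squeezed past 0.20 rad by the gripping fingers (contact force over 4 N); ring against stub under 6 N, pliers not leaning on the stub (under 3 N); ring at rest (distance between eye_left and eye_right above 0.04 m and value of joint lever_left above 0.2 rad and contact force between the fingers and pliers above 4 N and distance between eye_left and tip_left below 0.005 m and distance between eye_right and tip_right below 0.005 m and z of ring_back in the frame of stub_groove between -0.0025 and 0.0025 m and z of eye_left in the frame of stub_groove between -0.0025 and 0.0025 m and z of eye_right in the frame of stub_groove between -0.0025 and 0.0025 m and horizontal distance between ring_back and stub_groove between 0.027 and 0.036 m and horizontal distance between each of eye_left, eye_right and stub_groove below 0.038 m and horizontal distance between ring and stub_groove below 0.012 m and contact force between ring and stub below 6 N and contact force between pliers and stub below 3 N and linear speed of ring below 0.02 m/s); the arm keeps its last pose, push and grip.
It fails at once if a bystander is disturbed (moved more than 20 mm) (distance of any of oil_can, torch, tape_roll from where it was at the start of the episode above 0.02 m).
It fails at once if the ring or the pliers are forced against the stub with more than 25 N (contact force between any of ring, pliers and stub above 25 N).
It also fails if it takes over 45 s, if anything falls off the work surface, if the arm or the gripper's body presses on something with over 40 N, if the wrist force passes 120 N, or if a joint passes its speed limit or range.

## Working session

There is one attempt and no reset: what is moved stays moved. The work goes in short steps, Python scripts to look and compute and a tool call to move; the robot and the scene stay as the last step left them, time stands still between calls to the robot, and variables do not carry over. Pictures are saved under pics/ and viewed, at most 10 in all, crops included, and the job is handed in when it is done.

Besides the shell and the picture viewer there is one more tool, called as name([rows], argument=value, ...), one row to a line, values as JSON. jog_arm: Moves the arm, as the interface text tells. Its arguments: {"type":"object","properties":{"increments":{"type":"array","items":{"type":"array","items":{"type":"number"}}},"fingers":{"type":"number"},"newtons":{"type":"number"}},"required":["increments"]}

```bash
mkdir -p pics
cat > h.py <<'E'
import numpy as np, cv2
from workcell import r
def snap(n):
    s=r.snapshot(n); return s
def pts(s):
    z=s["z_map"]; K=s["K"]; v,u=np.indices(z.shape)
    c=np.stack([(u-K[0,2])/K[0,0]*z,(v-K[1,2])/K[1,1]*z,z],-1)
    w=(c-s["t"])@s["R"]; w[z==0]=np.nan
    return w
def ray(s,u,v,h):
    d=s["R"].T@np.linalg.inv(s["K"])@np.array([u,v,1.]); o=-s["R"].T@s["t"]
    return o+d*(h-o[2])/d[2]
def proj(s,X):
    c=s["R"]@np.asarray(X)+s["t"]; p=s["K"]@c; return p[:2]/p[2]
E
python3 - <<'E'
from h import *
import pickle
S={n:snap(n) for n in("scene","side","wrist")}
pickle.dump(S,open("s0.pkl","wb"))
for n,s in S.items(): print(n,-s["R"].T@s["t"],s["R"][2],s["K"][0,0])
cv2.imwrite("pics/a.png",cv2.resize(S["scene"]["color"],(800,600)))
cv2.imwrite("pics/b.png",np.hstack([cv2.resize(S["side"]["color"],(400,300)),cv2.resize(S["wrist"]["color"],(400,300))]))
print(r.get_obs())
E
```

```text
scene [1.28296849 0.46136274 0.95511102] [-0.63559119 -0.27378314 -0.72184945] 519.2409544620111
side [ 0.48589494 -0.70484365  0.7949339 ] [ 0.04490261  0.75954434 -0.6489038 ] 398.46660233643786
wrist [ 0.34162124 -0.55646068  0.38241537] [-0.21698548 -0.10222094 -0.970808  ] 329.1031067065033
{'time_s': 0.15, 'joint_positions': array([ 1.09349177,  0.61569267, -0.0126111 ,  1.4244967 ,  0.00811444,
        1.10340926, -0.04039345]), 'joint_velocities': array([ 1.62633620e-03, -3.15403517e-03,  1.28423248e-03, -2.18051093e-03,
       -7.02300008e-04, -2.83962425e-04,  4.82648261e-05]), 'joint_efforts': array([ 5.92040942e-04, -4.59349930e+01,  2.09463607e-01, -1.65941316e+01,
       -6.10543136e-02,  1.81829761e-02,  1.89395869e-04]), 'tool_pos': array([ 0.28291587, -0.58446338,  0.18326154]), 'ee_rot': array([ 9.74695725e-01,  2.23533641e-01, -2.34562020e-04, -9.49238921e-04]), 'ft_force': array([ 0.2323437 , -0.58960851,  0.25342245]), 'torque': array([-0.02701683, -0.01119199, -0.06133759]), 'grip_force': 0.0, 'finger_gap': 0.0931903884087025}
```

View pics/a.png

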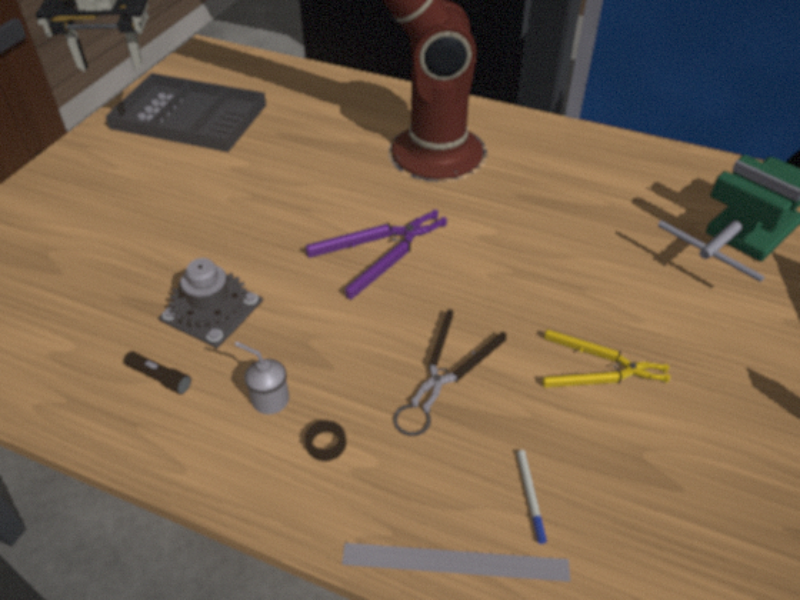

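View pics/b.png

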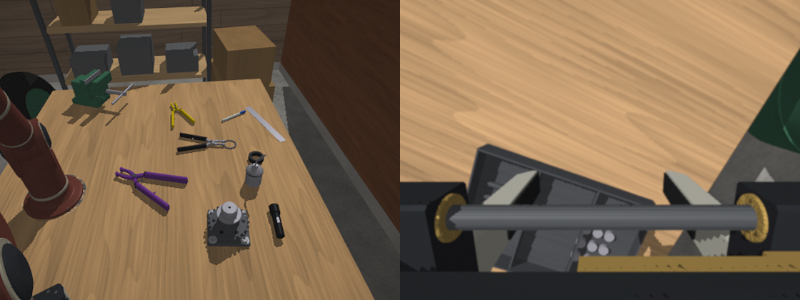

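The scene view shows the black pliers at about (440,370), with the ring at (412,420) in the 800×600 picture. The stub is at (205,280), the oil can at (267,385), the torch at (157,372) and the tape at (325,440). The side view confirms this layout.

Run:
```python
from h import *
import pickle
S=pickle.load(open("s0.pkl","rb"))
for n in("scene","side"):
    s=S[n]; w=pts(s); m=(np.nan_to_num(w[...,2])>0.005)&(w[...,0]>0.3)&(w[...,0]<1)&(abs(w[...,1])<.6)
    k,l,st,c=cv2.connectedComponentsWithStats(m.astype(np.uint8))
    print(n,"bench z",np.nanmedian(w[(abs(w[...,2])<.02)][:,2]))
    for i in range(1,k):
        if st[i,4]>40:
            p=w[l==i]; print(i,c[i].round(),st[i,4],p.min(0).round(3),p.max(0).round(3),s["color"][l==i].mean(0).round())
    # shaft top
    for lo,hi in((.1,.12),(.076,.084)):
        q=(w[...,2]>lo)&(w[...,2]<hi)&(w[...,0]<.9)&(w[...,0]>.3)&(w[...,1]<0)
        k,l,st,c=cv2.connectedComponentsWithStats(q.astype(np.uint8))
        for i in range(1,k):
            if st[i,4]>40:
                p=w[l==i]; print(' lvl',lo,c[i].round(1),st[i,4],np.median(p,0).round(4),p.min(0).round(3),p.max(0).round(3))
a=S["scene"]["color"][200:330,250:380]; b=S["side"]["color"][175:220,235:340]
cv2.imwrite("pics/c.png",np.hstack([cv2.resize(a,(400,400),interpolation=2),cv2.resize(b,(400,400),interpolation=2)]))
```

```text
scene bench z 0.00044348242242508003
1 [58.  6.] 157 [ 0.3   -0.6    0.327] [ 0.32  -0.561  0.363] [73. 85. 90.]
2 [63. 18.] 64 [ 0.3   -0.599  0.312] [ 0.323 -0.541  0.321] [65. 65. 66.]
53 [254. 177.] 1088 [ 0.301 -0.106  0.005] [0.486 0.071 0.032] [114.  61. 100.]
107 [146. 211.] 2580 [ 0.5   -0.26   0.005] [ 0.675 -0.117  0.114] [85. 85. 90.]
191 [316. 253.] 891 [0.449 0.194 0.005] [0.659 0.305 0.025] [68. 75. 86.]
238 [420. 255.] 1175 [0.417 0.361 0.005] [0.536 0.57  0.025] [ 42. 138. 162.]
261 [186. 267.] 993 [ 0.692 -0.032  0.005] [0.757 0.033 0.156] [118. 116. 122.]
280 [111. 260.] 605 [ 0.746 -0.244  0.005] [ 0.783 -0.127  0.036] [48. 58. 68.]
390 [228. 307.] 487 [0.732 0.089 0.005] [0.797 0.15  0.023] [38. 51. 63.]
436 [372. 348.] 403 [0.666 0.387 0.005] [0.793 0.463 0.018] [130. 122. 123.]
 lvl 0.1 [140.3 187.9] 271 [ 0.6058 -0.1853  0.1073] [ 0.582 -0.21   0.1  ] [ 0.628 -0.164  0.114]
 lvl 0.076 [142.8 198.8] 248 [ 0.6178 -0.1739  0.08  ] [ 0.565 -0.227  0.076] [ 0.64  -0.152  0.084]
side bench z 0.0008385625881110513
9 [251. 160.] 319 [0.42  0.36  0.005] [0.534 0.566 0.
[... 239 characters left out ...]
0. 72.]
106 [228. 248.] 625 [0.301 0.008 0.005] [0.483 0.07  0.032] [84. 39. 69.]
109 [214. 275.] 489 [ 0.301 -0.107  0.005] [0.415 0.012 0.03 ] [90. 40. 73.]
123 [319. 316.] 3196 [ 0.53  -0.261  0.005] [ 0.67  -0.119  0.112] [77. 74. 74.]
125 [387. 308.] 614 [ 0.741 -0.245  0.006] [ 0.778 -0.129  0.035] [37. 37. 38.]
129 [ 19. 382.] 3243 [ 0.3   -0.599  0.467] [ 0.336 -0.533  0.57 ] [45. 46. 49.]
 lvl 0.1 [320.4 291.7] 373 [ 0.6004 -0.1945  0.108 ] [ 0.577 -0.216  0.1  ] [ 0.626 -0.168  0.112]
 lvl 0.076 [356.5 235.5] 41 [ 0.7212 -0.0095  0.0777] [ 0.712 -0.02   0.076] [ 0.736 -0.001  0.083]
 lvl 0.076 [319.4 303.2] 349 [ 0.5941 -0.2075  0.0803] [ 0.564 -0.228  0.076] [ 0.638 -0.155  0.084]
```

View pics/c.png

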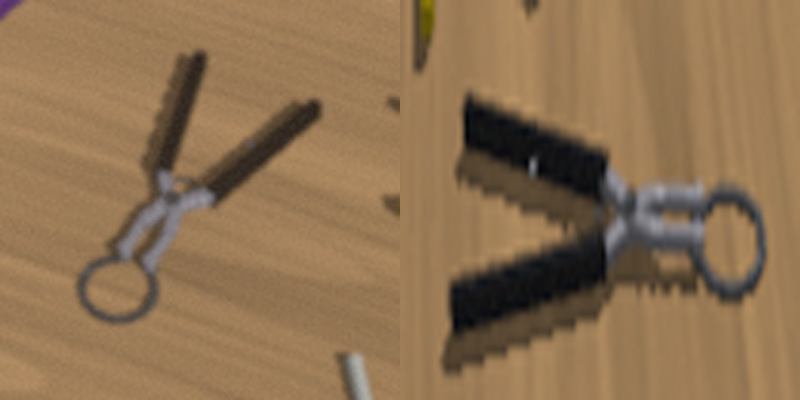

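The crop shows the pliers' handles to the left and the ring on the tips to the right, pointing roughly along world +x. Next I'll measure the pliers axis, the ring and the stub centre.

Run:
```python
from h import *
import pickle
S=pickle.load(open("s0.pkl","rb"))
ax={}
for n in("scene","side"):
    s=S[n]; w=pts(s); g=s["color"].max(2)
    box=(w[...,0]>.43)&(w[...,0]<.68)&(w[...,1]>.17)&(w[...,1]<.33)
    m=box&(w[...,2]>.016)&(g<75)
    k,l,st,c=cv2.connectedComponentsWithStats(m.astype(np.uint8)); 
    L=[]
    for i in range(1,k):
        if st[i,4]<40: continue
        p=w[l==i]; r_=cv2.fitLine(p[:,:2].astype(np.float32),cv2.DIST_HUBER,0,.01,.01).ravel()
        if r_[0]<0:r_[:2]*=-1
        e=(p[:,:2]-r_[2:])@r_[:2]; L.append(r_); print(n,st[i,4],"z",np.percentile(p[:,2],[50,95]).round(4),"dir",np.arctan2(r_[1],r_[0]).round(3),"ends",(r_[2:]+e.min()*r_[:2]).round(4),(r_[2:]+e.max()*r_[:2]).round(4))
    if len(L)>=2:
        a,b=L[:2]; t=np.linalg.solve(np.stack([a[:2],-b[:2]],1),b[2:]-a[2:]); print(' cross',(a[2:]+t[0]*a[:2]).round(4),'mean dir',(np.arctan2(a[1],a[0])+np.arctan2(b[1],b[0]))/2)
    # ring ellipse: dark-grey pixels, rays on plane z=3mm
    bx=(w[...,0]>.64)&(w[...,0]<.74)&(w[...,1]>.17)&(w[...,1]<.32)
    c=s["color"].astype(int); sat=c.max(2)-c.min(2)
    q=np.argwhere(bx&(sat<35)); 
    P=np.array([ray(s,u,v,.003)[:2] for v,u in q])
    print(n,len(P),P.min(0),P.max(0))
    x=P-[0,0]; sel=np.ones(len(x),bool)
    for _ in range(6):
        A=np.c_[2*x[sel],np.ones(sel.sum())]; o=np.linalg.lstsq(A,(x[sel]**2).sum(1),rcond=None)[0]
        R=np.sqrt(o[2]+o[0]**2+o[1]**2); d=abs(np.hypot(*(x-o[:2]).T)-R); sel=d<.005
    print(' ring',o[:2].round(4),R.round(4),sel.sum())
    # stub: washer edge & top face
    q=(w[...,2]>.1045)&(w[...,2]<.1105)&(w[...,0]<.66)&(w[...,0]>.54)&(w[...,1]<-.13)&(w[...,1]>-.25)
    cn=max(cv2.findContours(q.astype(np.uint8),0,1)[0],key=cv2.contourArea); e=cv2.fitEllipse(cn); print(' top',e, ray(s,*e[0],.108).round(4))
    P=w[q]; print(' med',np.median(P,0).round(4),((P.min(0)+P.max(0))/2).round(4))
s=S["scene"]
for u,v in((187,258),(165,241)): print(ray(s,u,v,.15))
a=cv2.resize(S["scene"]["color"][150:290,95:235],(400,400),interpolation=2); b=cv2.resize(S["side"]["color"][225:365,250:390],(400,400),interpolation=2)
cv2.imwrite("pics/d.png",np.hstack([a,b]))
```

```text
scene 175 z [0.0201 0.023 ] dir 0.111 ends [0.4562 0.1999] [0.5732 0.2129]
scene 202 z [0.0195 0.023 ] dir -0.393 ends [0.467  0.3015] [0.5808 0.2543]
 cross [0.658  0.2224] mean dir -0.1406538
scene 222 [0.63311643 0.19270522] [0.7038437  0.24927324]
 ring [0.6737 0.2205] 0.027 183
 top ((139.91915893554688, 186.98146057128906), (13.226865768432617, 19.111419677734375), 75.29045104980469) [ 0.6041 -0.1877  0.108 ]
 med [ 0.6038 -0.188   0.1076] [ 0.6038 -0.1877  0.1075]
side 88 z [0.0191 0.0226] dir -0.366 ends [0.4628 0.2939] [0.5757 0.2506]
side 107 z [0.0193 0.0223] dir 0.127 ends [0.4495 0.1942] [0.5705 0.2097]
 cross [0.6543 0.2205] mean dir -0.11950506
side 125 [0.6398522  0.18820596] [0.70197784 0.25306272]
 ring [0.6721 0.2183] 0.0273 98
 top ((320.3699645996094, 290.91387939453125), (17.5267391204834, 21.731414794921875), 98.92325592041016) [ 0.6003 -0.1922  0.108 ]
 med [ 0.6005 -0.1922  0.1082] [ 0.6004 -0.192   0.1075]
[0.77118602 0.04338283 0.15      ]
[ 0.75083394 -0.01970916  0.15      ]
```

View pics/d.png

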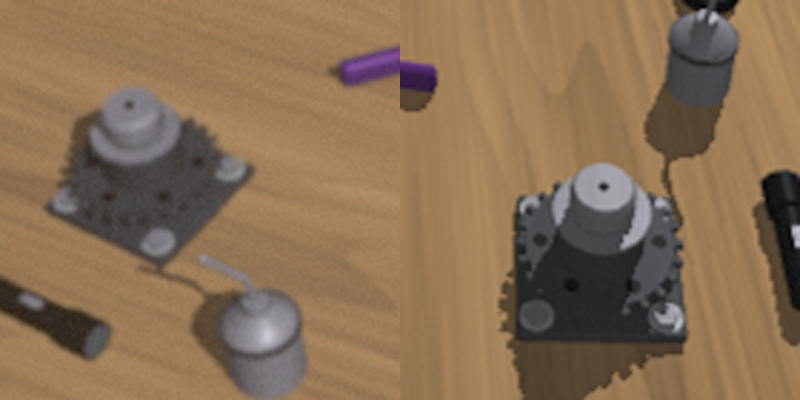

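The crop shows the stub's top face, with its washer and sprocket, the oil can's spout pointing towards the stub, and the torch well clear. I'm moving to a position above the grip.

jog_arm([
  [50, -52, 0, 0.05],
  [100, -103, 0, 0.1],
  [150, -155, 0, 0.15],
  [200, -206, 0, 0.2],
  [250, -258, 0, 0.25],
  [300, -310, 0, 0.3],
  [350, -361, 0, 0.35],
  [400, -413, 0, 0.4],
  [450, -464, 0, 0.45],
  [500, -516, 0, 0.5],
  [550, -568, 0, 0.55],
  [602, -619, 0, 0.58],
], fingers=1, newtons=50)

```text
time_s: 1.65
tool_pos: [0.5191, 0.1288, 0.1841]
ee_rot: [0.998, -0.065, 0.0, 0.0]
ft_force: [-0.3, 0.1, 0.2]
finger_gap: 0.0929
grip_force: 0.0
```

jog_arm([
  [11, -50, 0, 0],
  [21, -100, 0, 0],
  [21, -110, 0, 0],
  [21, -110, 0, 0],
  [21, -110, 0, 0],
])

```text
time_s: 2.28
tool_pos: [0.5538, 0.2308, 0.1842]
ee_rot: [0.998, -0.066, -0.0, 0.001]
ft_force: [0.3, 0.3, -0.5]
finger_gap: 0.0932
grip_force: 0.0
```

Run:
```python
from h import *
import pickle
s=snap("wrist"); pickle.dump(s,open("w1.pkl","wb"))
o=r.get_obs(); print(o["tool_pos"],o["ee_rot"],-s["R"].T@s["t"],s["R"][2])
cv2.imwrite("pics/e.png",s["color"])
```

```text
[0.55387222 0.23078978 0.18433004] [ 9.97809466e-01 -6.61492554e-02  7.07093483e-06  7.39210029e-04] [0.61842958 0.2219751  0.3834792 ] [-0.23828137  0.03004583 -0.97073129]
```

View pics/e.png

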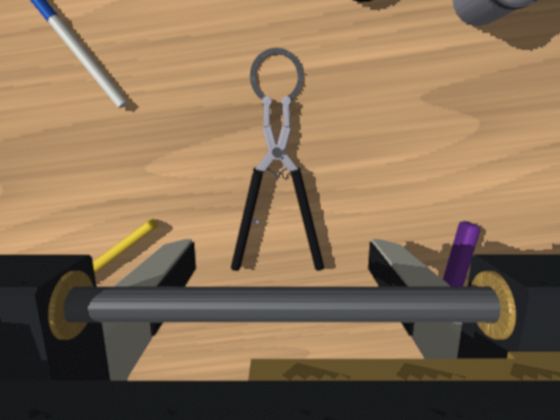

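The wrist view shows the ring at (277,75), the pivot at (277,153) and the handles running down to (237,268) and (319,268).

Run:
```python
from h import *
import pickle
s=pickle.load(open("w1.pkl","rb")); w=pts(s)
g=s["color"].max(2); box=np.zeros(g.shape,bool); box[168:275,225:330]=1
m=box&(g<60)&(w[...,2]>.012)
k,l,st,c=cv2.connectedComponentsWithStats(m.astype(np.uint8)); L=[]
for i in range(1,k):
    if st[i,4]<100: continue
    v,u=np.nonzero(l==i); h=np.median(w[l==i][:,2]); P=np.array([ray(s,a,b,.019)[:2] for a,b in zip(u,v)],np.float32)
    f=cv2.fitLine(P,2,0,.01,.01).ravel(); f[:2]*=np.sign(f[0]); e=(P-f[2:])@f[:2]
    print("z",h.round(4),np.arctan2(f[1],f[0]).round(3),(f[2:]+e.min()*f[:2]).round(4),(f[2:]+e.max()*f[:2]).round(4)); L.append(f)
a,b=L[:2]; t=np.linalg.solve(np.stack([a[:2],-b[:2]],1),b[2:]-a[2:]); print('cross',a[2:]+t[0]*a[:2],(np.arctan2(a[1],a[0])+np.arctan2(b[1],b[0]))/2)
print("pivot",ray(s,277,153,.016),np.nanmedian(w[151:156,275:280].reshape(-1,3),0))
c=s["color"].astype(int); rm=np.zeros(g.shape,bool); rm[40:112,240:315]=1
q=rm&(c.max(2)-c.min(2)<40)&(g<130); P=np.array([ray(s,u,v,.003)[:2] for v,u in np.argwhere(q)]); sel=np.ones(len(P),bool)
for _ in range(8):
    A=np.c_[2*P[sel],np.ones(sel.sum())]; o=np.linalg.lstsq(A,(P[sel]**2).sum(1),rcond=None)[0]; R=np.sqrt(o[2]+o[0]**2+o[1]**2); sel=abs(np.hypot(*(P-o[:2]).T)-R)<.005
print("ring",o[:2],R,sel.sum())
```

```text
z 0.0183 -0.38 [0.4634 0.2981] [0.5771 0.2527]
z 0.0183 0.122 [0.4509 0.1974] [0.5733 0.2123]
cross [0.65344155 0.22216469] -0.12906876
pivot [0.59278727 0.22990827 0.016     ] [0.59287741 0.22988038 0.01781842]
ring [0.67186027 0.21966299] 0.02651232072174422 907
```

jog_arm([
  [-7, -4, 40, 0],
  [-7, -4, 80, 0],
  [-7, -4, 120, 0],
  [-7, -4, 150, 0],
  [-7, -4, 165, 0],
  [-7, -4, 175, 0],
  [-7, -4, 179, 0],
  [-7, -4, 179, 0],
  [-7, -4, 179, 0],
])

```text
time_s: 3.45
tool_pos: [0.5479, 0.2386, 0.006]
ee_rot: [0.998, -0.065, 0.001, -0.0]
ft_force: [0.2, -0.2, -0.2]
finger_gap: 0.0932
grip_force: 0.0
```

jog_arm([
  [0, 2, 2, 0],
  [0, 2, 3, 0],
  [0, 2, 3, 0],
])

```text
time_s: 3.82
tool_pos: [0.547, 0.2362, 0.0021]
ee_rot: [0.998, -0.065, -0.0, -0.0]
ft_force: [-0.8, 0.5, 0.9]
finger_gap: 0.0932
grip_force: 0.0
```

jog_arm([
  [0, 0, 0, 0],
  [0, 0, 0, 0],
  [0, 0, 0, 0],
  [0, 0, 0, 0],
  [0, 0, 0, 0],
  [0, 0, 0, 0],
  [0, 0, 0, 0],
  [0, 0, 0, 0],
], fingers=0, newtons=50)

```text
time_s: 4.82
tool_pos: [0.5471, 0.2363, 0.0022]
ee_rot: [0.998, -0.065, -0.0, -0.0]
ft_force: [-0.1, -0.4, -0.0]
finger_gap: 0.0175
grip_force: 0.0
```

jog_arm([
  [0, 0, -10, 0],
  [0, 0, -20, 0],
  [0, 0, -40, 0],
  [0, 0, -70, 0],
  [0, 0, -110, 0],
  [0, 0, -150, 0],
  [0, 0, -170, 0],
  [0, 0, -170, 0],
  [0, 0, -170, 0],
  [0, 0, -170, 0],
])

```text
time_s: 6.08
tool_pos: [0.5462, 0.2359, 0.1708]
ee_rot: [0.998, -0.065, -0.001, 0.001]
ft_force: [-0.6, -0.0, -0.2]
finger_gap: 0.0006
grip_force: 0.0
```

Run:
```python
from h import *
import pickle
S={n:snap(n) for n in("scene","side","wrist")}; pickle.dump(S,open("s2.pkl","wb"))
o=r.get_obs(); print(o["tool_pos"],o["ee_rot"],o["finger_gap"],o["grip_force"],o["ft_force"],o["time_s"])
cv2.imwrite("pics/f.png",S["wrist"]["color"])
```

```text
[0.54662514 0.236096   0.17129861] [ 9.97917546e-01 -6.44967003e-02 -7.72986352e-04  3.87867123e-04] 0.0004457000103814581 0.0 [ 0.79777113 -0.43351833  0.47323188] 6.225
```

View pics/f.png

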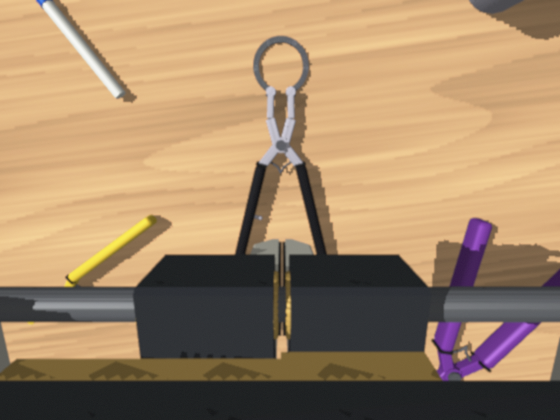

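The fingers shut fully without gripping, and the pliers seem unmoved. I'll measure what happened.

Run:
```python
from h import *
import pickle
S=pickle.load(open("s2.pkl","rb")); s=S["wrist"]; w=pts(s)
print("pivot",ray(s,282,146,.016),w[146,282])
print("cam",-s["R"].T@s["t"])
print("fingertip px proj of TCP",proj(s,[.5466,.2361,.1713]))
for v in (244,250): print(v,w[v,270],w[v,300])
d=S["side"]; print("tcp side",proj(d,[.5466,.2361,.1713]),"scene",proj(S["scene"],[.5466,.2361,.1713]))
a=cv2.resize(S["scene"]["color"][130:330,230:430],(400,400)); b=cv2.resize(d["color"][80:230,190:340],(400,400))
cv2.imwrite("pics/g.png",np.hstack([a,b]))
```

```text
pivot [0.59273389 0.22895499 0.016     ] [0.59281509 0.22894761 0.01753396]
cam [0.61148841 0.22725106 0.37027999]
fingertip px proj of TCP [280.58506502 233.99593479]
244 [0.55548191 0.24026771 0.21262016] [0.55366511 0.22519082 0.212975  ]
250 [0.55561165 0.2399507  0.22149417] [0.55363864 0.22564783 0.22116796]
tcp side [278.22832407 155.03325216] scene [319.27284674 203.07818238]
```

View pics/g.png

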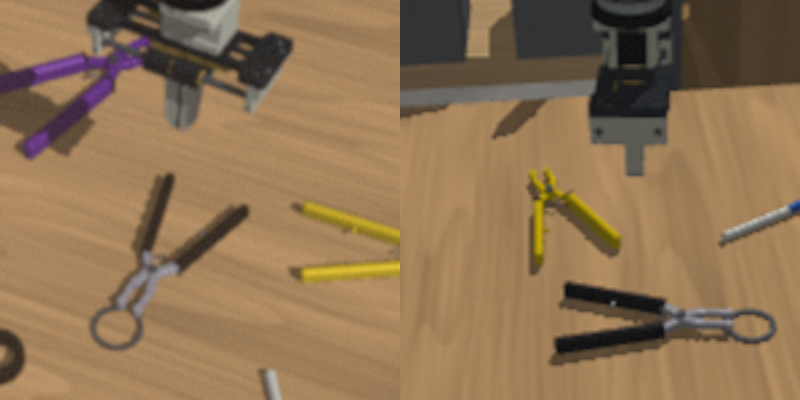

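The pictures show the fingertips higher than reported: in the side view they are about 10 px above the projected TCP, and in the scene view about 9 px. I'll measure the real tip position with the depth maps.

Run:
```python
from h import *
import pickle
S=pickle.load(open("s2.pkl","rb"))
for n in S:
    w=pts(S[n]); m=(np.hypot(w[...,0]-.547,w[...,1]-.236)<.05)&(w[...,2]>.1)&(w[...,2]<.26)
    P=w[m]; print(n,m.sum(),"zmin pct",np.percentile(P[:,2],[0,1,3,5,10]).round(4))
    q=P[P[:,2]<np.percentile(P[:,2],0)+.02]; print("  low20",q.min(0).round(4),q.max(0).round(4),np.median(q,0).round(4))
    v,u=np.nonzero(m); i=v.argmax(); print("  lowest px",u[i],v[i],w[v[i],u[i]])
# triangulate the tip centres seen in scene & side
def tri(L):
    A=[];b=[]
    for s,u,v in L:
        d=s["R"].T@np.linalg.inv(s["K"])@np.array([u,v,1.]); d/=np.linalg.norm(d); o=-s["R"].T@s["t"]; M=np.eye(3)-np.outer(d,d); A.append(M);b.append(M@o)
    return np.linalg.lstsq(np.vstack(A),np.hstack(b),rcond=None)[0]
print(tri([(S["scene"],321,193.5),(S["side"],278,145.5)]))
```

```text
scene 303 zmin pct [0.2045 0.206  0.2088 0.2106 0.2141]
  low20 [0.5396 0.2218 0.2045] [0.5581 0.252  0.2245] [0.5537 0.2356 0.2174]
  lowest px 319 194 [0.55765477 0.23737207 0.20876431]
side 84 zmin pct [0.208  0.208  0.2083 0.209  0.2163]
  low20 [0.535  0.2186 0.208 ] [0.5517 0.2306 0.2277] [0.5433 0.2225 0.2195]
  lowest px 274 145 [0.53522821 0.22811944 0.210086  ]
wrist 1099 zmin pct [0.2034 0.2052 0.2067 0.2074 0.2099]
  low20 [0.5524 0.2199 0.2034] [0.5572 0.2494 0.2234] [0.5545 0.2349 0.216 ]
  lowest px 279 285 [0.55386527 0.23558192 0.25544495]
[0.54695049 0.23839562 0.20108233]
```

The real fingertips sit about 33 mm above the reported TCP (0.204 against 0.171), while x and y agree. I'll descend in stages and check with the cameras.

jog_arm([
  [1, 0, 20, 0],
  [1, 0, 40, 0],
  [1, 0, 60, 0],
  [1, 0, 80, 0],
  [1, 0, 100, 0],
  [1, 0, 120, 0],
  [1, 0, 135, 0],
  [1, 0, 150, 0],
  [1, 0, 160, 0],
  [1, 0, 166, 0],
  [1, 0, 170, 0],
  [1, 0, 170, 0],
], fingers=1)

```text
time_s: 7.72
tool_pos: [0.5482, 0.2362, 0.0022]
ee_rot: [0.998, -0.065, 0.0, -0.0]
ft_force: [0.3, 0.0, 0.6]
finger_gap: 0.0926
grip_force: 0.0
```

jog_arm([
  [0, 0, 6, 0],
  [0, 0, 12, 0],
  [0, 0, 18, 0],
  [0, 0, 18, 0],
  [0, 0, 18, 0],
])

```text
time_s: 8.35
tool_pos: [0.5481, 0.2362, -0.0158]
ee_rot: [0.998, -0.065, 0.0, -0.0]
ft_force: [0.2, 0.4, 0.2]
finger_gap: 0.0931
grip_force: 0.0
```

Run:
```python
from h import *
import pickle
S={n:snap(n) for n in("scene","side","wrist")}; pickle.dump(S,open("s3.pkl","wb"))
o=r.get_obs(); print(o["tool_pos"],o["ee_rot"],o["finger_gap"],o["ft_force"],o["time_s"])
for n in S:
    w=pts(S[n]); 
    for sg in(1,-1):
        c=np.array([.548,.235])+sg*.055*np.array([.129,.99])
        m=(np.hypot(w[...,0]-c[0],w[...,1]-c[1])<.014)&(w[...,2]>.006)&(w[...,2]<.1)
        if m.sum()>3: P=w[m]; print(n,sg,m.sum(),P[:,2].min().round(4),np.percentile(P[:,2],[5,50]).round(4),P[P[:,2]<P[:,2].min()+.02].mean(0).round(4))
a=cv2.resize(S["scene"]["color"][170:310,240:380],(400,400)); b=cv2.resize(S["side"]["color"][130:230,220:320],(400,400))
cv2.imwrite("pics/h.png",np.hstack([a,b]))
```

```text
[ 0.54825346  0.23626342 -0.01558058] [ 9.97914830e-01 -6.45439459e-02  2.18164146e-04 -1.51820802e-04] 0.09293207686519468 [0.03123362 1.05464088 0.57068681] 8.5
scene 1 118 0.021 [0.0271 0.0498] [0.5616 0.2899 0.033 ]
scene -1 174 0.018 [0.0241 0.0552] [0.5463 0.1852 0.0286]
side 1 31 0.0649 [0.0658 0.0746] [0.5521 0.2833 0.0742]
side -1 99 0.0279 [0.0303 0.057 ] [0.5395 0.1768 0.0379]
wrist 1 3928 0.017 [0.0249 0.0634] [0.5585 0.2844 0.0285]
wrist -1 3671 0.0171 [0.0246 0.0608] [0.5459 0.1861 0.0285]
```

View pics/h.png

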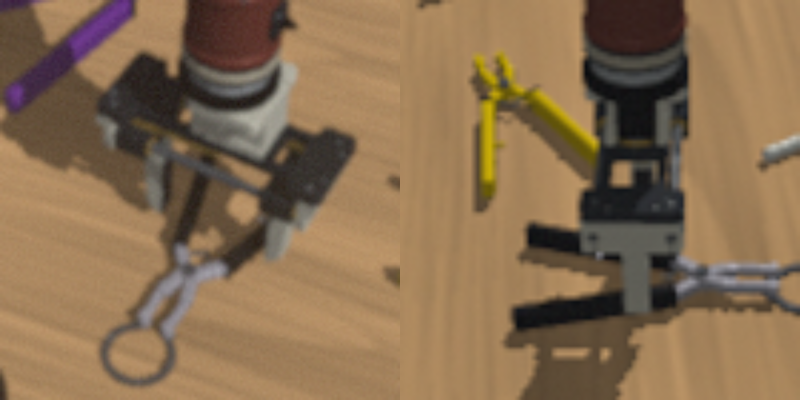

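The tips are astride the handles at about 17 mm, so the offset stays constant at 33 mm. I'll go down 13 mm and close.

jog_arm([
  [0, 0, 5, 0],
  [0, 0, 10, 0],
  [0, 0, 13, 0],
  [0, 0, 13, 0],
  [0, 0, 13, 0],
])

```text
time_s: 9.12
tool_pos: [0.5482, 0.2362, -0.0288]
ee_rot: [0.998, -0.065, 0.0, -0.0]
ft_force: [-0.1, -0.7, -0.0]
finger_gap: 0.093
grip_force: 0.0
```

jog_arm([
  [0, 0, 0, 0],
  [0, 0, 0, 0],
  [0, 0, 0, 0],
  [0, 0, 0, 0],
  [0, 0, 0, 0],
  [0, 0, 0, 0],
  [0, 0, 0, 0],
  [0, 0, 0, 0],
], fingers=0, newtons=50)

```text
time_s: 10.12
tool_pos: [0.5482, 0.2363, -0.0286]
ee_rot: [0.998, -0.065, 0.0, -0.0]
ft_force: [-1.3, -0.2, 4.4]
finger_gap: 0.0374
grip_force: 50.0
```

jog_arm([
  [0, 0, -5, 0],
  [0, 0, -15, 0],
  [0, 0, -30, 0],
  [0, 0, -50, 0],
  [0, 0, -75, 0],
  [0, 0, -100, 0],
  [0, 0, -125, 0],
  [0, 0, -145, 0],
  [0, 0, -155, 0],
  [0, 0, -160, 0],
  [0, 0, -160, 0],
  [0, 0, -160, 0],
])

```text
time_s: 11.62
tool_pos: [0.5475, 0.2359, 0.1303]
ee_rot: [0.998, -0.065, -0.001, 0.0]
ft_force: [-0.8, -0.4, -2.3]
finger_gap: 0.0381
grip_force: 50.0
```

Run:
```python
from h import *
import pickle
S={n:snap(n) for n in("scene","side","wrist")}; pickle.dump(S,open("s4.pkl","wb"))
o=r.get_obs(); print(o["tool_pos"],o["ee_rot"],o["finger_gap"],o["grip_force"],o["ft_force"],o["time_s"])
s=S["wrist"]; w=pts(s)
m=(w[...,2]>.09)&(w[...,0]>.56)
v,u=np.nonzero(m); print(u.min(),u.max(),v.min(),v.max())
P=w[m]; ctr=P.mean(0); print(len(P))
for x0 in np.arange(.56,.72,.01):
    q=P[(P[:,0]>=x0)&(P[:,0]<x0+.01)]
    if len(q): print(x0.round(3),len(q),np.percentile(q[:,2],[5,50,95]).round(4),q[:,1].min().round(4),q[:,1].max().round(4))
a=s["color"]; b=cv2.resize(S["side"]["color"][90:230,230:370],(240,240))
cv2.imwrite("pics/i.png",np.hstack([a,np.vstack([b,cv2.resize(S["scene"]["color"][150:330,230:410],(240,180))])]))
```

```text
[0.54769758 0.23598935 0.13052368] [ 9.97915213e-01 -6.45353261e-02 -5.84151248e-04  2.80817701e-04] 0.03866734724471198 49.9656218290329 [ 0.07178146  0.09110858 -3.14626743] 11.775
0 559 0 419
83004
0.56 25870 [0.2491 0.2778 0.2877] 0.1685 0.3135
0.57 38196 [0.2556 0.2716 0.2873] 0.1703 0.3112
0.58 11818 [0.1724 0.2674 0.2723] 0.2055 0.2964
0.59 893 [0.1713 0.1727 0.1766] 0.2181 0.2433
0.6 1110 [0.1713 0.1733 0.1769] 0.2117 0.2411
0.61 1142 [0.1708 0.1721 0.1733] 0.2046 0.2456
0.62 896 [0.1702 0.1717 0.1729] 0.2011 0.2475
0.63 777 [0.1696 0.1714 0.1725] 0.1976 0.2483
0.64 973 [0.1608 0.1713 0.1725] 0.193 0.2496
0.65 758 [0.1589 0.1708 0.1723] 0.1885 0.2514
0.66 460 [0.158  0.1593 0.1605] 0.1869 0.2529
0.67 111 [0.1575 0.1589 0.1599] 0.247 0.2531
```

View pics/i.png

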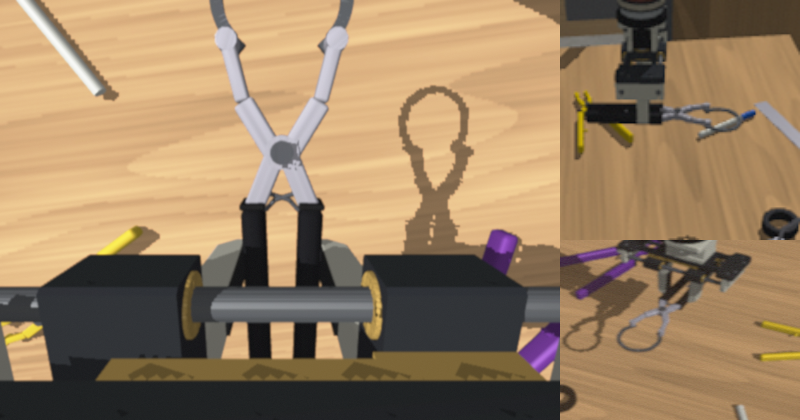

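The ring is spread on the tips, with the eyes at (225,38) and (337,38), and the pliers are near level. I'm carrying it over the stub, staying clear of the oil can.

jog_arm([
  [-15, 10, 0, 0],
  [-30, 30, 0, 0],
  [-40, 65, 0, 0],
  [-45, 105, 0, 0],
  [-45, 145, 0, 0],
  [-45, 190, 0, 0],
  [-45, 235, 0, 0],
  [-45, 280, 0, 0],
  [-40, 320, 0, 0],
  [-30, 360, 0, 0],
  [-20, 395, 0, 0],
  [-10, 410, 0, 0],
])

```text
time_s: 13.28
tool_pos: [0.4851, -0.1718, 0.1311]
ee_rot: [0.998, -0.066, -0.0, 0.0]
ft_force: [-0.2, 0.0, -3.5]
finger_gap: 0.038
grip_force: 50.0
```

jog_arm([
  [2, 4, 0, 0],
  [3, 5, 0, 0],
  [3, 5, 0, 0],
  [3, 5, 0, 0],
])

```text
time_s: 13.78
tool_pos: [0.4876, -0.1733, 0.1312]
ee_rot: [0.998, -0.064, -0.0, -0.0]
ft_force: [0.2, -0.3, -1.3]
finger_gap: 0.0381
grip_force: 50.0
```

Run:
```python
from h import *
import pickle
S={n:snap(n) for n in("scene","side","wrist")}; pickle.dump(S,open("s5.pkl","wb"))
o=r.get_obs(); print(o["tool_pos"],o["ee_rot"],o["finger_gap"],o["grip_force"],o["time_s"])
def circ(P):
    sel=np.ones(len(P),bool)
    for _ in range(8):
        A=np.c_[2*P[sel],np.ones(sel.sum())]; q=np.linalg.lstsq(A,(P[sel]**2).sum(1),rcond=None)[0]; R=np.sqrt(q[2]+q[0]**2+q[1]**2); sel=abs(np.hypot(*(P-q[:2]).T)-R)<.005
    return q[:2],R,sel
for n in S:
    w=pts(S[n]); m=(w[...,2]>.145)&(w[...,2]<.164)&(np.hypot(w[...,0]-.603,w[...,1]+.19)<.055)
    P=w[m]
    if m.sum()<30: print(n,m.sum()); continue
    c,R,sel=circ(P[:,:2]); Q=P[sel]
    A=np.c_[Q[:,:2]-c,np.ones(len(Q))]; pl=np.linalg.lstsq(A,Q[:,2],rcond=None)[0]
    print(n,m.sum(),sel.sum(),"c",c.round(4),"R",R.round(4),"plane",pl.round(4),"zmed",np.median(Q[:,2]).round(4))
    t=(w[...,2]>.1045)&(w[...,2]<.1105)&(np.hypot(w[...,0]-.603,w[...,1]+.19)<.04)
    P=w[t]; print("  top",t.sum(),((P.min(0)+P.max(0))/2).round(4) if t.sum() else '')
v=np.hstack([cv2.resize(S[n]["color"][a:b,c:d],(266,266)) for n,a,b,c,d in(("scene",110,230,80,200),("side",210,350,250,390))]+[cv2.resize(S["wrist"]["color"],(266,266))])
cv2.imwrite("pics/j.png",v)
```

```text
[ 0.48764018 -0.17399877  0.13123752] [ 9.97940312e-01 -6.41492278e-02 -2.87980987e-05 -1.01703649e-04] 0.03806209263725144 49.965670108795166 13.925
scene 161 158 c [ 0.614  -0.1884] R 0.0307 plane [-0.0534  0.0136  0.1602] zmed 0.1597
  top 188 [ 0.6035 -0.1868  0.1075]
side 204 200 c [ 0.6124 -0.1899] R 0.0304 plane [-0.0637  0.0082  0.1607] zmed 0.1603
  top 270 [ 0.6005 -0.191   0.1075]
wrist 923 922 c [ 0.6135 -0.1902] R 0.0308 plane [-0.0581  0.0101  0.1597] zmed 0.1604
  top 4418 [ 0.6012 -0.1898  0.1069]
```

View pics/j.png

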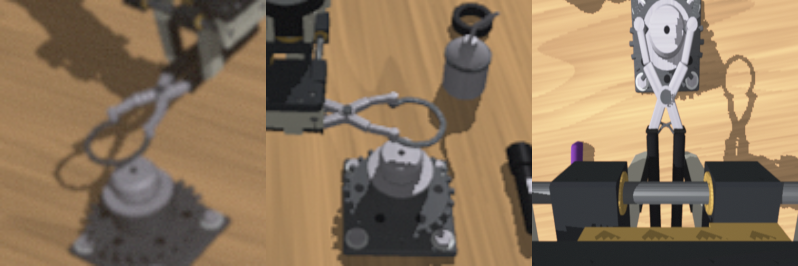

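The ring hangs over the shaft end, about 10 mm too far forward and slightly tilted. I'll refine the tilt using only points away from the noses, together with the jaw slope.

```bash
cat > m.py <<'E'
from h import *
H=np.array([.9916,-.1290]); N=np.array([.1290,.9916])
def ringfit(S,zc=.160,c0=(.6135,-.1895),names=("scene","side","wrist"),lim=.006,lo=None):
    for n in names:
        w=pts(S[n]); d=w[...,:2]-np.array(c0); f=d@H; l=d@N; R=np.hypot(f,l)
        m=(abs(R-.0308)<.0055)&(f>-.012)&(abs(w[...,2]-zc)<lim)
        if m.sum()<20: print(n,m.sum()); continue
        A=np.c_[f[m],l[m],np.ones(m.sum())]; z=w[...,2][m]; k=np.ones(len(z),bool)
        for _ in range(5): p=np.linalg.lstsq(A[k],z[k],rcond=None)[0]; e=abs(A@p-z); k=e<max(.001,2*np.median(e))
        P=w[m][:,:2]; B=np.c_[2*P,np.ones(len(P))]; q=np.linalg.lstsq(B,(P**2).sum(1),rcond=None)[0]
        print(n,m.sum(),"slope f,l",p[:2].round(4),"z(c)",p[2].round(4),"z back",(p[2]+p[0]*.03).round(4),"z eyes",(p[2]-p[0]*.021).round(4),"circle",q[:2].round(4),np.sqrt(q[2]+q[0]**2+q[1]**2).round(4),"f range",f[m].min().round(3),f[m].max().round(3))
E
python3 - <<'E'
from m import *
import pickle
S=pickle.load(open("s5.pkl","rb")); ringfit(S)
# jaws slope and handles slope (wrist,scene,side)
for n in S:
    w=pts(S[n]); d=w[...,:2]-np.array([.6135,-.1895]); f=d@H; l=d@N
    for nm,a,b,z0,z1 in(("jaw",-.066,-.035,.167,.177),("handle",-.19,-.10,.165,.19)):
        m=(f>a)&(f<b)&(abs(l)<.03)&(w[...,2]>z0)&(w[...,2]<z1)
        if m.sum()<30: print(n,nm,m.sum()); continue
        F=f[m];Z=w[...,2][m]; bins=np.arange(a,b,.006 if nm=="jaw" else .015)
        print(n,nm,[(round(float(x),3),round(float(np.percentile(Z[(F>=x)&(F<x+.006)],85)),4),int(((F>=x)&(F<x+.006)).sum())) for x in bins if ((F>=x)&(F<x+.006)).sum()>4])
E
```

```text
scene 137 slope f,l [-0.0586  0.0003] z(c) 0.1604 z back 0.1587 z eyes 0.1616 circle [ 0.6143 -0.1884] 0.0305 f range -0.011 0.034
side 169 slope f,l [-0.0712 -0.0002] z(c) 0.1608 z back 0.1587 z eyes 0.1623 circle [ 0.6126 -0.1898] 0.0304 f range -0.011 0.031
wrist 520 slope f,l [-0.1123  0.0021] z(c) 0.1593 z back 0.1559 z eyes 0.1616 circle [ 0.6117 -0.19  ] 0.0304 f range -0.012 -0.003
scene jaw [(-0.066, 0.1752, 25), (-0.06, 0.1751, 24), (-0.054, 0.1746, 28), (-0.048, 0.174, 15), (-0.042, 0.1753, 21)]
scene handle [(-0.19, 0.1744, 6), (-0.175, 0.1772, 6), (-0.16, 0.179, 8), (-0.145, 0.1804, 14), (-0.13, 0.1828, 20), (-0.115, 0.1797, 33)]
side jaw [(-0.066, 0.1755, 38), (-0.06, 0.1755, 39), (-0.054, 0.1757, 32), (-0.048, 0.1749, 29), (-0.042, 0.1748, 27)]
side handle [(-0.19, 0.1803, 44), (-0.115, 0.1693, 5)]
wrist jaw [(-0.066, 0.174, 717), (-0.06, 0.1738, 660), (-0.054, 0.1736, 609), (-0.048, 0.1731, 450), (-0.042, 0.1731, 445), (-0.036, 0.1731, 84)]
wrist handle [(-0.175, 0.1789, 452), (-0.16, 0.1793, 55), (-0.145, 0.1758, 36), (-0.13, 0.1791, 618), (-0.115, 0.1787, 585)]
```

The ring is about 11.5 mm too far forward and the back droops about 3 mm. I'll correct x and lower to just above the shaft end, then re-measure there.

jog_arm([
  [-4, 0, 0, 0],
  [-8, 1, 0, 0],
  [-11.5, 1.5, 0, 0],
  [-11.5, 1.5, 10, 0],
  [-11.5, 1.5, 20, 0],
  [-11.5, 1.5, 30, 0],
  [-11.5, 1.5, 37, 0],
  [-11.5, 1.5, 40, 0],
  [-11.5, 1.5, 40, 0],
  [-11.5, 1.5, 40, 0],
  [-11.5, 1.5, 40, 0],
])

```text
time_s: 15.3
tool_pos: [0.4763, -0.1746, 0.0915]
ee_rot: [0.998, -0.065, 0.0, 0.0]
ft_force: [0.4, 0.2, -2.6]
finger_gap: 0.0382
grip_force: 50.0
```

Run:
```python
from m import *
import pickle
S={n:snap(n) for n in("scene","side","wrist")}; pickle.dump(S,open("s6.pkl","wb"))
o=r.get_obs(); print(o["tool_pos"],o["finger_gap"],o["grip_force"],o["ft_force"],o["time_s"])
ringfit(S,zc=.120,c0=(.602,-.190))
for n in S:
    s=S[n]; w=pts(s); d=w[...,:2]-np.array([.602,-.19]); R=np.hypot(d[...,0],d[...,1])
    t=(abs(w[...,2]-.1075)<.0018)&(R<.026)
    P=w[t]; print(n,"top",t.sum(),((P.min(0)+P.max(0))/2).round(4),P.mean(0).round(4),np.ptp(P,0).round(4))
    # gap between ring inner edge and shaft: polar sectors of top face edge
```

```text
[ 0.47621007 -0.17454228  0.0913647 ] 0.03794384920611922 49.96569335460663 [ 0.35598395  0.21086365 -2.52396522] 15.45
scene 130 slope f,l [-0.0733  0.0092] z(c) 0.1214 z back 0.1192 z eyes 0.1229 circle [ 0.603  -0.1897] 0.0305 f range -0.012 0.035
side 165 slope f,l [-0.0784  0.0002] z(c) 0.1215 z back 0.1192 z eyes 0.1232 circle [ 0.6011 -0.191 ] 0.0304 f range -0.012 0.033
wrist 528 slope f,l [-0.0778  0.0019] z(c) 0.1199 z back 0.1175 z eyes 0.1215 circle [ 0.5999 -0.1908] 0.0303 f range -0.012 -0.004
scene top 113 [ 0.6036 -0.1883  0.1076] [ 0.6009 -0.1919  0.1077] [0.0458 0.0466 0.0034]
side top 183 [ 0.6013 -0.1876  0.1075] [ 0.6019 -0.1883  0.108 ] [0.0437 0.0389 0.0035]
wrist top 3350 [ 0.5921 -0.1901  0.1074] [ 0.5928 -0.1889  0.1068] [0.0264 0.0446 0.0033]
```

The ring is centred within about 0.5 mm. I'm descending in stages and watching the forces.

jog_arm([
  [0, 0, 4, 0],
  [0, 0, 8, 0],
  [0, 0, 12, 0],
  [0, 0, 16, 0],
  [0, 0, 20, 0],
  [0, 0, 20, 0],
  [0, 0, 20, 0],
])

```text
time_s: 16.32
tool_pos: [0.4762, -0.1745, 0.0712]
ee_rot: [0.998, -0.065, 0.0, -0.0]
ft_force: [-0.3, 0.4, -1.2]
finger_gap: 0.038
grip_force: 50.0
```

jog_arm([
  [0, 0, 4, 0],
  [0, 0, 8, 0],
  [0, 0, 11, 0],
  [0, 0, 13, 0],
  [0, 0, 13, 0],
  [0, 0, 13, 0],
])

```text
time_s: 17.08
tool_pos: [0.4762, -0.1745, 0.0582]
ee_rot: [0.998, -0.065, 0.0, -0.0]
ft_force: [0.1, -0.5, -2.2]
finger_gap: 0.0377
grip_force: 50.0
```

Run:
```python
from m import *
import pickle
S={n:snap(n) for n in("scene","side","wrist")}; pickle.dump(S,open("s7.pkl","wb"))
o=r.get_obs(); print(o["tool_pos"],o["finger_gap"],o["grip_force"],o["ft_force"],o["torque"],o["time_s"])
ringfit(S,zc=.088,c0=(.602,-.190),lim=.005)
for n in S:
    w=pts(S[n]); d=w[...,:2]-np.array([.602,-.19]); f=d@H;l=d@N
    for sg in(1,-1):
        m=(np.hypot(f+.021,l-sg*.0225)<.004)&(w[...,2]>.08)&(w[...,2]<.12); print(n,"nose",sg,m.sum(),np.percentile(w[...,2][m],[10,50,90]).round(4) if m.sum() else '')
```

```text
[ 0.47620377 -0.17450094  0.05830073] 0.037955718600387774 49.965625405311584 [ 0.94900301  0.87232726 -2.90438488] [ 0.06074253  0.07939821 -0.06971034] 17.225
scene 120 slope f,l [-0.0506  0.0247] z(c) 0.0877 z back 0.0862 z eyes 0.0887 circle [ 0.6031 -0.1901] 0.0298 f range -0.012 0.035
side 102 slope f,l [-0.0527 -0.0025] z(c) 0.0881 z back 0.0865 z eyes 0.0892 circle [ 0.6018 -0.1917] 0.0299 f range -0.011 0.032
wrist 528 slope f,l [-0.0978  0.0011] z(c) 0.0865 z back 0.0836 z eyes 0.0886 circle [ 0.6002 -0.1908] 0.0304 f range -0.012 -0.004
scene nose 1 11 [0.0857 0.0941 0.1016]
scene nose -1 2 [0.1014 0.1022 0.1029]
side nose 1 5 [0.0995 0.1003 0.1024]
side nose -1 9 [0.0823 0.1005 0.1029]
wrist nose 1 230 [0.0986 0.0996 0.1007]
wrist nose -1 222 [0.0886 0.0993 0.1002]
```

jog_arm([
  [0, 0, 1, 0],
  [0, 0, 2, 0],
  [0, 0, 3, 0],
  [0, 0, 3, 0],
  [0, 0, 3, 0],
])

```text
time_s: 17.85
tool_pos: [0.4761, -0.1745, 0.0552]
ee_rot: [0.998, -0.065, -0.0, -0.0]
ft_force: [-0.4, 0.1, -2.6]
finger_gap: 0.0378
grip_force: 50.0
```

```bash
cat > st.py <<'E'
from m import *
a=[]
S={n:snap(n) for n in("scene","side","wrist")}
for i in range(4):
    o=r.get_obs(); a.append(np.r_[o["ft_force"],o["torque"],o["tool_pos"]]); snap("side")
a=np.array(a); print(a.mean(0).round(4),a.std(0).round(3)[:6],o["time_s"])
import sys; zc=float(sys.argv[1]); ringfit(S,zc=zc,c0=(.602,-.190),lim=.003)
w=pts(S["scene"]); d=w[...,:2]-np.array([.6022,-.19]); f=d@H;l=d@N
for n in("scene","side"):
    w=pts(S[n]); d=w[...,:2]-np.array([.6022,-.19]); f=d@H;l=d@N;R=np.hypot(f,l)
    m=(f>.022)&(R>.0285)&(R<.033)&(w[...,2]>.07)&(w[...,2]<.1); print(n,"back z",m.sum(),np.percentile(w[...,2][m],[10,50,75,90]).round(4))
    m=(R>.034)&(R<.0365)&(w[...,2]>.07)&(w[...,2]<.09); print(n,"washer z",m.sum(),np.percentile(w[...,2][m],[25,50,75]).round(4))
E
python3 st.py .085
```

```text
[ 0.0914 -0.1869 -2.5203  0.0502  0.0575  0.0218  0.4761 -0.1745  0.0552] [0.13  0.552 0.378 0.024 0.038 0.024] 18.15
scene 87 slope f,l [-0.0345  0.0136] z(c) 0.0848 z back 0.0837 z eyes 0.0855 circle [ 0.6041 -0.1897] 0.0298 f range -0.012 0.034
side 97 slope f,l [-0.0507 -0.008 ] z(c) 0.0848 z back 0.0833 z eyes 0.0859 circle [ 0.6016 -0.1915] 0.0303 f range -0.01 0.034
wrist 514 slope f,l [-0.0492  0.002 ] z(c) 0.0839 z back 0.0824 z eyes 0.0849 circle [ 0.6003 -0.1908] 0.0304 f range -0.012 -0.004
scene back z 35 [0.0786 0.0822 0.0842 0.0853]
scene washer z 70 [0.0762 0.0793 0.0814]
side back z 34 [0.0815 0.0832 0.0841 0.0849]
side washer z 79 [0.0778 0.0797 0.0811]
```

jog_arm([
  [0, 0, 0.5, 0],
  [0, 0, 1, 0],
  [0, 0, 1, 0],
  [0, 0, 1, 0],
])

```text
time_s: 18.7
tool_pos: [0.4761, -0.1745, 0.0542]
ee_rot: [0.998, -0.065, 0.0, -0.0]
ft_force: [0.6, 0.2, -3.1]
finger_gap: 0.038
grip_force: 50.0
```

```bash
python3 st.py .084
```

```text
[-0.0668  0.2382 -2.1046  0.0721  0.0745  0.0235  0.4761 -0.1745  0.0542] [0.337 0.379 0.553 0.018 0.02  0.043] 19.0
scene 98 slope f,l [-0.0435  0.0037] z(c) 0.0843 z back 0.083 z eyes 0.0852 circle [ 0.6035 -0.1895] 0.03 f range -0.012 0.034
side 110 slope f,l [-0.0516  0.0072] z(c) 0.0851 z back 0.0836 z eyes 0.0862 circle [ 0.6025 -0.192 ] 0.0296 f range -0.01 0.036
wrist 510 slope f,l [-0.0595 -0.0003] z(c) 0.0831 z back 0.0813 z eyes 0.0844 circle [ 0.6    -0.1908] 0.0304 f range -0.012 -0.004
scene back z 36 [0.0785 0.083  0.084  0.0848]
scene washer z 76 [0.0762 0.0792 0.0806]
side back z 31 [0.0808 0.084  0.0845 0.0851]
side washer z 88 [0.078  0.08   0.0812]
```

jog_arm([
  [0, 0, 0.5, 0],
  [0, 0, 1, 0],
  [0, 0, 1, 0],
  [0, 0, 1, 0],
])

```text
time_s: 19.55
tool_pos: [0.4761, -0.1745, 0.0532]
ee_rot: [0.998, -0.065, 0.0, -0.0]
ft_force: [-0.3, 0.2, -2.4]
finger_gap: 0.0384
grip_force: 50.0
```

```bash
python3 st.py .083
```

```text
[ 0.3046 -0.3247 -2.4266  0.0657  0.0663  0.0409  0.4761 -0.1745  0.0532] [0.425 0.268 0.35  0.033 0.024 0.019] 19.85
scene 113 slope f,l [-0.022   0.0214] z(c) 0.0833 z back 0.0826 z eyes 0.0837 circle [ 0.603  -0.1895] 0.031 f range -0.011 0.035
side 135 slope f,l [-0.0743  0.0264] z(c) 0.0845 z back 0.0822 z eyes 0.086 circle [ 0.6029 -0.192 ] 0.03 f range -0.01 0.036
wrist 518 slope f,l [-0.0265 -0.0023] z(c) 0.0827 z back 0.0819 z eyes 0.0833 circle [ 0.6004 -0.1907] 0.0305 f range -0.012 -0.004
scene back z 40 [0.0778 0.0826 0.0845 0.0856]
scene washer z 73 [0.0763 0.0794 0.0812]
side back z 33 [0.0807 0.0833 0.0845 0.085 ]
side washer z 95 [0.078  0.0804 0.0816]
```

jog_arm([
  [0, 0, 0.3, 0],
  [0, 0, 0.3, 0],
  [0, 0, 0.3, 0],
  [0, 0, 0.3, 0],
])

```text
time_s: 20.4
tool_pos: [0.4761, -0.1745, 0.0529]
ee_rot: [0.998, -0.065, -0.0, -0.0]
ft_force: [-0.4, -0.2, -1.7]
finger_gap: 0.0379
grip_force: 50.0
```

```bash
python3 st.py .083
python3 - <<'E'
from m import *
s=snap("wrist"); w=pts(s); d=w[...,:2]-np.array([.6022,-.19]); f=d@H;l=d@N;R=np.hypot(f,l)
m=(abs(w[...,2]-.1073)<.002)&(R<.024); P=w[m]; print("shaft top",m.sum(),np.median(P[:,2]))
m=(R>.034)&(R<.0365)&(w[...,2]<.0825)&(w[...,2]>.074); print("washer",m.sum(),np.median(w[...,2][m]))
for sg in(1,-1):
    m=(l*sg>.02)&(abs(R-.0305)<.003)&(f>-.01)&(w[...,2]<.09)&(w[...,2]>.074); print("ring top side",sg,m.sum(),np.percentile(w[...,2][m],[25,50,75]).round(4), np.median(R[m]))
E
```

```text
[-4.9750e-01  1.7620e-01 -2.7503e+00  3.5300e-02  4.2200e-02 -6.0000e-04
  4.7610e-01 -1.7450e-01  5.2900e-02] [0.889 0.167 0.628 0.029 0.021 0.058] 20.7
scene 116 slope f,l [-0.0366  0.0136] z(c) 0.0837 z back 0.0826 z eyes 0.0845 circle [ 0.6029 -0.1895] 0.0308 f range -0.01 0.035
side 116 slope f,l [-0.0496 -0.0003] z(c) 0.084 z back 0.0825 z eyes 0.0851 circle [ 0.6017 -0.1911] 0.0311 f range -0.01 0.036
wrist 530 slope f,l [-0.0666 -0.0005] z(c) 0.0821 z back 0.0801 z eyes 0.0835 circle [ 0.6013 -0.1908] 0.0307 f range -0.012 -0.004
scene back z 36 [0.0795 0.0826 0.0839 0.085 ]
scene washer z 83 [0.0755 0.0794 0.0814]
side back z 32 [0.0813 0.0836 0.0844 0.0855]
side washer z 92 [0.0781 0.0806 0.0818]
shaft top 2015 0.10667176191932475
washer 773 0.07877949902792616
ring top side 1 160 [0.0823 0.0827 0.0833] 0.030214341591723596
ring top side -1 196 [0.0796 0.0824 0.0831] 0.030193475763030483
```

```bash
python3 -c "
from workcell import r
print(r.finish_job())"
```

```text
the job is handed in; nothing more can be done
None
```

I handed the job in with the pliers held squeezed at 50 N and the spread ring around the shaft at groove height. The eyes measure about 1 mm above groove height, no contact force with the stub showed, and the result was not reported back.

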